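# Clamp the paste jar and unscrew its cap

## Robot

A 7-joint arm with a two-finger parallel gripper is mounted at the origin on a cart in front of the work surface, level with it; the furniture and walls round the work are solid. World frame = base frame: x ahead of the robot, y to its left, z up, the work surface at z = 0. Lengths are in m, angles in rad, forces in N, time in s.
With the tool pointing down it reaches from about 0.4 to 0.85 m from the base axis. Payload 4.5 kg.
Tool frame: the origin (TCP) lies midway between the tips of the shut fingers; the grasp point (between the pads) lies 19 mm behind it; z points along the fingers, y is the line along which they close (so a half turn about z gives the same grasp; the last joint's range is limited). The gripper opens to 88 mm and grips with 3 to 60 N. Pads are 18 mm wide; open, the fingers measure 123 mm over their backs; the gripper's body (75 mm by 187 mm) begins 45 mm behind the grasp point.
Start: joints at [-1.146, 0.689, -0.195, 1.565, 0.157, 0.902, -0.215], TCP at [0.238, 0.578, 0.239] pointing down, gripper open.
Joint ranges: [-3.01, 3.01], [-0.46, 2.08], [-1.47, 1.51], [0.13, 2.56], [-1, 4.14], [0.04, 2.09], [-2.66, 2.66]. Speed limits (rad/s): [2.57, 2.57, 3.14, 3.14, 3.14, 3.14, 3.14].

## Interface

Orientations are given as a unit quaternion [x, y, z, w].
In Python, from plant import get_state, viewer, workorder gives the robot as it stands. The module is installed in compiled form; this text tells all that it offers.
- The arm moves only by the tool step_arm, never from a script. Its argument "motion" is a list of rows, each an object of numbers: "wx", "wy", "wz": the turn, a rotation vector about the tool's x, y, z each as a share of 180 degrees, from -1 to 1; "dx", "dy", "dz": the shift along the tool's x, y, z each as a share of 8 cm, from -1 to 1; "claw": the finger opening in mm, from 0 to 88.1. A call has 1 to 8 rows; each row is the pose to reach, as a shift and turn from the pose commanded when the call began, along the tool's axes at that moment, turning the shorter way round; what a row does not reach only later rows make up. A row lasts 1/10 s, in which the tool goes at most 50 mm and 8.59 degrees, less where a joint would pass 70% of its speed; a pose out of reach is approached as far as the arm can. A call with a number of a shift or a turn outside -1 to 1 is refused whole. A call with a gripper value outside its range is refused whole. The fingers move at their own pace and stop on an object; "force" is the grip in N (left out, the last holds). Time passes only in rows, so rows that repeat a pose let the fingers close. It gives the time, the measured TCP pose, the force, the opening and the grip force at its end, in the units of the state.
- get_state(): the state, without advancing time (a new reading comes with each control period).
- viewer.snapshot(name): name is "side" or "top"; returns (picture, depth): 384x512x3 uint8, red, green, blue; 384x512 float32, m along the optical axis (not along the pixel's ray), 0 where there is no reading.
- viewer.calibration(name): a dict with "vfov" (degrees; the focal length in pixels is half the picture's height over the tangent of half this angle, whatever the lens; pixels are square), "cx", "cy" (the principal point, pixels), "dist_coeffs" ([k1, k2, p1, p2, k3] as OpenCV has them; the pictures are not rectified), "extrinsics" (4x4, takes a point from camera to world coordinates). Camera axes: x right, y down, z forward; pixel columns grow to the right and rows downward; lengths in m; the calibration is good to about 2 mm. A picture is of the moment at which its call begins. calibration takes no time and is no camera call.
- workorder.finish_job(): hands the job in; it is judged then, once.
The state is a dict: "clock": time; "q": joint angles; "qd": joint speeds; "joint_torque": joint torques, N m; "tool_pos": TCP position; "eef_rot": TCP orientation; "contact_force": force on the tool from outside, world axes, zero at the start; "moment": the same for the moment, N m; "opening": opening from 0.0 (shut) to 1.0 (fully open); "finger_force": force on a finger pad.
Only numpy, scipy, OpenCV 4.12 (cv2) and the standard library are available. Lean on these libraries where they do the work, as an engineer would, in place of code of your own. Each camera call takes 0.05 s, during which the arm holds its last target. There are 200 camera calls.

## Task

Slide the jaw of the bench clamp along its rails by its post until the square jar is gripped firmly between the two jaws. Then unscrew the tight round cap counter-clockwise just until its threads let go, without the jar turning or lifting out of the clamp, and lift the cap straight up. Finish still holding the cap in the gripper, level and still, about 3 cm clear above the jar's mouth, with the clamp left closed; do not disturb the other things on the table.

Things in the scene. Friction and masses are not known exactly. Their poses are not given: they have to be found in the camera images.
- clamp: Low bench clamp fixed to the table: dark steel base 300 x 104 x 10 mm (x from -190 to +110 mm), a rail 10 mm high along each long side. Origin on the table, on the clamp's middle line. Its x axis is the slide direction, from the sliding jaw towards the fixed back jaw; z up. The fixed jaw's face is at x = +80 mm, 80 mm wide, its top 62 mm over the table.
- jaw (a joint): Sliding jaw, stiff friction (9 N to move; stays where it is left). Value in m, grows as it moves along the clamp's +x towards the fixed jaw. Its face (80 mm wide, top 60 mm over the table) is at clamp x = value - 0.050, so the gap between the jaws is 0.130 - value; with the jar gripped square between them the value is 0.070. It starts open, at 0 to 0.035.
- jaw_post (a point): Black upright round post on the sliding jaw's carriage, by which the jaw is moved: 22 mm diameter, standing from 22 to 81 mm over the table. The point is on its axis 58 mm over the table, 76 mm behind the jaw's face, and moves with the jaw.
- jar: White square jar standing loose on the base between the jaws, 0.45 kg: body 60 x 60 mm, 64 high; shoulder to 70, round neck 28 mm diameter with three interrupted threads to 90. Origin: centre of its underside, 10 mm over the table; x, y square to its sides. Starts roughly square to the clamp, up to 15 mm short of the back jaw; the jaw pushes it home and squares it. Unclamped it turns with the cap.
- jar_mouth (a point): Point on the jar's axis at the neck's top rim, 90 mm above the jar's underside. A black sprung sealing disc in the mouth stands 3 mm above the rim under the cap, 5 mm when the cap is off.
- cap_center (a point): Black round ribbed cap, 50 mm diameter, 24 mm high, 60 g; point at its centre half-way up (screwed on: 85 mm above the jar's underside, 95 mm over the table); z up. Tight (0.15 to 0.3 N m: grip firmly); a sprung disc pushes it up with 20 N. Seen from above it comes free after 49 degrees counter-clockwise and meets a hard stop at 74: about 62 is right, one grasp. Then it lifts straight off.
- staple_box: Blue cardboard box 34 x 58 x 22 mm lying beside the clamp, to be left alone. Origin at its underside.
- marker: Marker pen 138 mm long, 18 mm thick, lying beside the clamp, to be left alone. Origin at its underside.
- tape_roll: Roll of brown tape 100 mm diameter, 48 mm high, standing flat beyond the clamp, to be left alone. Origin at its underside.
- parcel: Small parcel 66 x 128 x 48 mm on the robot's left, to be left alone. Origin at its underside.
Things that resemble listed ones, but are neither listed nor needed, are in the scene too. Leave any green look-alike of the jar alone. Of the things that look like the part that bears cap_center, the larger one is meant.

How it is judged:
On the way, in this order (a step that is already met when the one before it is completed fails the run):
1. the sliding jaw is pushed up against the jar, which stands against the back jaw (value of joint jaw above 0.067 m and x of jar in the frame of clamp above 0.047 m), for 0.2 s.
2. with the jar clamped the cap is turned until its threads let go (value of joint jaw above 0.065 m and angle between the x axis of cap_center and the x axis of jar, either way round above 0.8 rad and angle between the x axis of jar and the x axis of clamp, either way round below 0.15 rad), for 0.1 s.
At the end, for the whole second after the job is handed in: The fingers hold the cap, still and level (within 0.2 rad), within 20 mm of the jar's axis, its lower edge 7 to 73 mm above the neck's rim and touching nothing of the jar; the jar stands upright on the base plate, still clamped between the jaws (jaw value over 0.065) (contact force between the fingers and cap above 1 N and contact force between cap and jar below 0.2 N and z of cap_center in the frame of jar_mouth between 0.019 and 0.085 m and horizontal distance between cap_center and jar_mouth below 0.02 m and angle between cap_center's own z axis and vertical below 0.2 rad and linear speed of cap below 0.03 m/s and value of joint jaw above 0.065 m and x of jar in the frame of clamp above 0.045 m and z of jar in the frame of clamp below 0.014 m and angle between jar's own z axis and vertical below 0.08 rad); the arm keeps its last pose, push and grip.
It fails at once if the jar turns with the cap (more than 0.25 rad in the clamp) (angle between the x axis of jar and the x axis of clamp, either way round above 0.25 rad).
It fails at once if the jar is lifted or tipped (z of jar in the frame of clamp above 0.018 m or angle between jar's own z axis and vertical above 0.2 rad).
It fails at once if a bystander is disturbed (distance of any of staple_box, marker, tape_roll, parcel from where it was at the start of the episode above 0.03 m).
It fails at once if the cap is forced on past its end stop (angle between the x axis of cap_center and the x axis of jar, either way round above 1.45 rad and z of cap_center in the frame of jar_mouth below 0.005 m).
It also fails if it takes over 54 s, if anything falls off the work surface, if the arm or the gripper's body presses on something with over 40 N, if the wrist force passes 120 N, or if a joint passes its speed limit or range.

## Working session

There is one attempt and no reset: what is moved stays moved. The work goes in short steps, Python scripts to look and compute and a tool call to move; the robot and the scene stay as the last step left them, time stands still between calls to the robot, and variables do not carry over. Pictures are saved under pics/ and viewed, at most 10 in all, crops included, and the job is handed in when it is done.

Besides the shell and the picture viewer there is one more tool, called after "Call:" as a command line: name --argument value ..., lists and objects as JSON in quotes. step_arm: Moves the arm, as the interface text tells. Shift numbers are shares of 8 cm and turn numbers shares of 180 degrees, none past 1 either way. Its arguments: {"type":"object","properties":{"motion":{"type":"array","items":{"type":"object","properties":{"wx":{"type":"number","minimum":-1,"maximum":1},"wy":{"type":"number","minimum":-1,"maximum":1},"wz":{"type":"number","minimum":-1,"maximum":1},"dx":{"type":"number","minimum":-1,"maximum":1},"dy":{"type":"number","minimum":-1,"maximum":1},"dz":{"type":"number","minimum":-1,"maximum":1},"claw":{"type":"number"}}}},"force":{"type":"number"}},"required":["motion"]}

```bash
mkdir -p pics
cat > h.py <<'E'
import numpy as np, cv2
from scipy.spatial.transform import Rotation as R
from plant import get_state, viewer, workorder
def snap(n,f):
    p,d=viewer.snapshot(n); np.savez(f'pics/{f}.npz',p=p,d=d); cv2.imwrite(f'pics/{f}.png',p[:,:,::-1]); return p,d
def cal(n):
    c=viewer.calibration(n); f=192/np.tan(np.radians(c['vfov'])/2)
    return np.array([[f,0,c['cx']],[0,f,c['cy']],[0,0,1]]),np.array(c['dist_coeffs'],float),np.array(c['extrinsics'])
def ray(n,uv):
    K,D,E=cal(n); q=cv2.undistortPoints(np.array(uv,float).reshape(-1,1,2),K,D).reshape(-1,2)
    return E,np.c_[q,np.ones(len(q))]
def at_z(n,uv,z):
    E,r=ray(n,uv); w=r@E[:3,:3].T; o=E[:3,3]; return o+w*((np.asarray(z)-o[2])/w[:,2])[:,None]
def at_d(n,uv,d):
    E,r=ray(n,uv); dd=[d[int(round(v)),int(round(u))] for u,v in uv]; return (r*np.array(dd)[:,None])@E[:3,:3].T+E[:3,3]
E
python3 - <<'E'
from h import *
np.set_printoptions(precision=3,suppress=True)
for n in('side','top'):
    p,d=snap(n,n+'0'); print(n,cal(n))
a=cv2.imread('pics/side0.png');b=cv2.imread('pics/top0.png')
s=get_state();print(s)
E
```

```text
side (array([[478.335,   0.   , 255.12 ],
       [  0.   , 478.335, 186.928],
       [  0.   ,   0.   ,   1.   ]]), array([0.065, 0.   , 0.   , 0.   , 0.   ]), array([[ 0.945, -0.201,  0.26 ,  0.311],
       [-0.327, -0.524,  0.786, -0.757],
       [-0.022, -0.828, -0.561,  0.713],
       [ 0.   ,  0.   ,  0.   ,  1.   ]]))
top (array([[395.209,   0.   , 251.243],
       [  0.   , 395.209, 190.111],
       [  0.   ,   0.   ,   1.   ]]), array([0.033, 0.   , 0.   , 0.   , 0.   ]), array([[ 0.012, -0.995,  0.103,  0.498],
       [-1.   , -0.013, -0.008,  0.123],
       [ 0.009, -0.103, -0.995,  1.1  ],
       [ 0.   ,  0.   ,  0.   ,  1.   ]]))
{'clock': 0.1, 'q': array([-1.146,  0.69 , -0.195,  1.566,  0.157,  0.902, -0.215]), 'qd': array([ 0.001, -0.003, -0.003, -0.004,  0.002, -0.001, -0.   ]), 'joint_torque': array([ -0.003, -52.85 ,  -1.272, -15.384,  -0.053,   0.002,   0.   ]), 'tool_pos': array([0.238, 0.577, 0.238]), 'eef_rot': array([ 0.194,  0.981, -0.001, -0.   ]), 'contact_force': array([-0.591,  0.51 ,  0.79 ]), 'moment': array([-0.026, -0.011, -0.003]), 'finger_force': 0.0, 'opening': 1.0004990401624592}
```

View pics/top0.png

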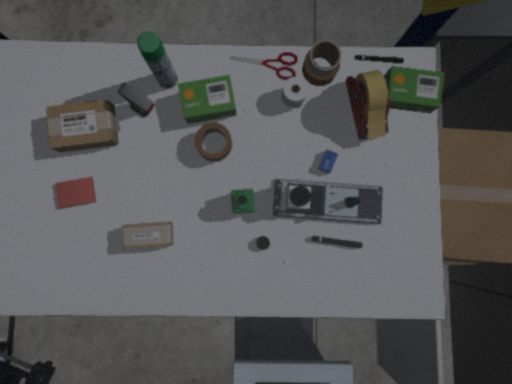

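View pics/side0.png

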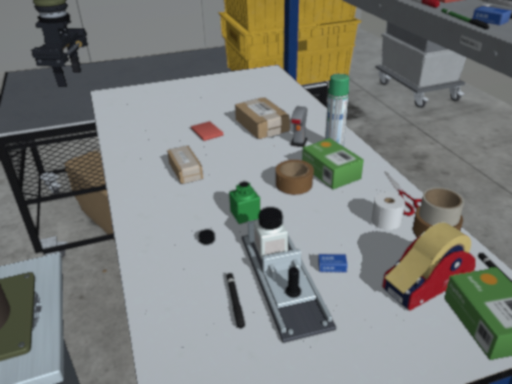

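The candidates for the cap are the black cap on the white jar at top (300,196), the loose small cap on the table at (263,243), and the green jar's cap at (243,200). I choose (300,196), on the white jar between the jaws. The post is at about (352,202). Next is a close crop to check.

Run:
```python
from h import *
np.set_printoptions(precision=4,suppress=True)
a=cv2.imread('pics/top0.png')[165:255,225:395]; b=cv2.imread('pics/side0.png')[170:345,180:360]
a=cv2.resize(a,None,fx=4.6,fy=4.6,interpolation=cv2.INTER_CUBIC)[:,:]
cv2.imwrite('pics/ctop.png',a)
cv2.imwrite('pics/cside.png',cv2.resize(b,None,fx=3.4,fy=3.4,interpolation=cv2.INTER_CUBIC))
```

```text
(no output)
```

View pics/ctop.png

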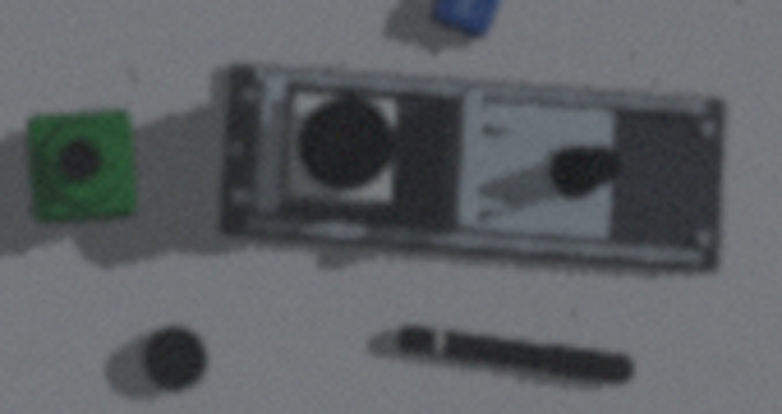

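View pics/cside.png

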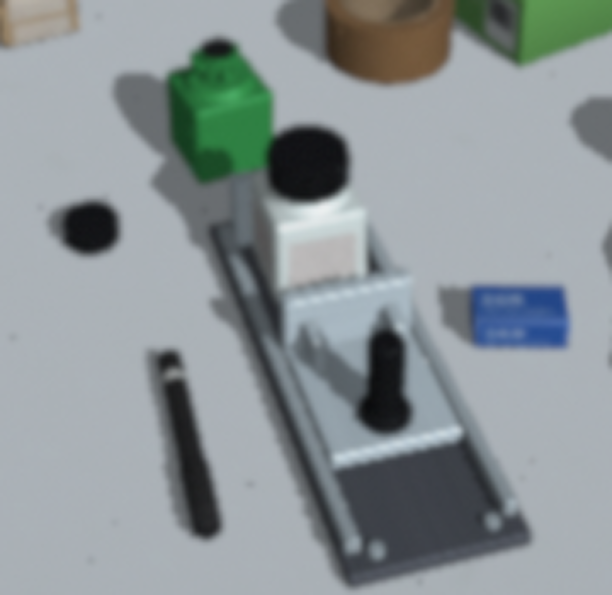

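The top crop confirms the white jar's large cap at crop (347,142), which is full-frame (300.4,195.9). The post top is near crop (603,163), and the base corners are at (232,68), (722,100), (715,268) and (222,232). The side crop shows the same layout.

Run:
```python
from h import *
np.set_printoptions(precision=4,suppress=True)
c=lambda L:[(u/4.6+225-.4,v/4.6+165-.4) for u,v in L]
B=at_z('top',c([(232,68),(722,100),(715,268),(222,232)]),[.01]*4); print('base',B)
print('cap',at_z('top',c([(347,142)]),[.107]),'post',at_z('top',c([(603,163)]),[.081]))
for n in('top','side'):
    d=np.load(f'pics/{n}0.npz')['d']; v,u=np.mgrid[0:384,0:512]; uv=np.c_[u.ravel(),v.ravel()]
    E,r=ray(n,uv); P=(r*d.ravel()[:,None])@E[:3,:3].T+E[:3,3]; P=P[d.ravel()>0]
    m=(abs(P[:,0]-.49)<.12)&(P[:,1]<.09)&(P[:,1]>-.3)
    Q=P[m]
    for nm,lo,hi,y0,y1 in(('captop',.1,.115,-.06,.06),('post',.066,.09,-.3,-.07),('backjaw',.055,.068,.02,.09),('jaw',.052,.066,-.12,-.04)):
        q=Q[(Q[:,2]>lo)&(Q[:,2]<hi)&(Q[:,1]>y0)&(Q[:,1]<y1)]
        if len(q):print(n,nm,len(q),q.min(0),q.max(0),q.mean(0))
```

```text
base [[ 0.6412  0.0492  0.01  ]
 [ 0.6255 -0.2464  0.01  ]
 [ 0.5244 -0.24    0.01  ]
 [ 0.542   0.0546  0.01  ]]
cap [[ 0.5883 -0.0076  0.107 ]] post [[ 0.5807 -0.1549  0.081 ]]
top captop 312 [ 0.5617 -0.0332  0.101 ] [0.61   0.0155 0.1133] [ 0.5869 -0.0086  0.107 ]
top post 67 [ 0.5685 -0.1641  0.0664] [ 0.5888 -0.143   0.0856] [ 0.5784 -0.1522  0.0787]
top backjaw 133 [0.5508 0.0203 0.0555] [0.6091 0.0391 0.0679] [0.5808 0.03   0.0618]
top jaw 122 [ 0.5444 -0.0913  0.0542] [ 0.6083 -0.0768  0.0641] [ 0.5762 -0.0837  0.0597]
side captop 324 [ 0.5645 -0.0371  0.1003] [0.61   0.0158 0.1105] [ 0.587  -0.0138  0.1064]
side post 124 [ 0.5695 -0.1679  0.0663] [ 0.5908 -0.1467  0.0822] [ 0.5788 -0.1603  0.0763]
side backjaw 42 [0.552  0.0223 0.0551] [0.5763 0.0386 0.0649] [0.559  0.0291 0.0604]
side jaw 230 [ 0.5452 -0.0957  0.052 ] [ 0.6097 -0.04    0.0659] [ 0.5797 -0.0793  0.0576]
```

Call:
step_arm --motion '[{"dx": -1, "dy": -0.95, "wz": 0.39, "claw": 88}, {"dx": -1, "dy": -0.95, "wz": 0.39, "claw": 88}, {"dx": -1, "dy": -0.95, "wz": 0.39, "claw": 88}, {"dx": -1, "dy": -0.95, "wz": 0.39, "claw": 88}, {"dx": -1, "dy": -0.95, "wz": 0.39, "claw": 88}, {"dx": -1, "dy": -0.95, "wz": 0.39, "claw": 88}, {"dx": -1, "dy": -0.95, "wz": 0.39, "claw": 88}, {"dx": -1, "dy": -0.95, "wz": 0.39, "claw": 88}]'

```text
$.motion[0]: bad value
```

Call:
step_arm --motion '[{"dx": -0.98, "dy": -0.95, "dz": 0.0, "wx": 0.0, "wy": 0.0, "wz": 0.39, "claw": 88.0}, {"dx": -0.98, "dy": -0.95, "dz": 0.0, "wx": 0.0, "wy": 0.0, "wz": 0.39, "claw": 88.0}, {"dx": -0.98, "dy": -0.95, "dz": 0.0, "wx": 0.0, "wy": 0.0, "wz": 0.39, "claw": 88.0}, {"dx": -0.98, "dy": -0.95, "dz": 0.0, "wx": 0.0, "wy": 0.0, "wz": 0.39, "claw": 88.0}, {"dx": -0.98, "dy": -0.95, "dz": 0.0, "wx": 0.0, "wy": 0.0, "wz": 0.39, "claw": 88.0}, {"dx": -0.98, "dy": -0.95, "dz": 0.0, "wx": 0.0, "wy": 0.0, "wz": 0.39, "claw": 88.0}, {"dx": -0.98, "dy": -0.95, "dz": 0.0, "wx": 0.0, "wy": 0.0, "wz": 0.39, "claw": 88.0}, {"dx": -0.98, "dy": -0.95, "dz": 0.0, "wx": 0.0, "wy": 0.0, "wz": 0.39, "claw": 88.0}]'

```text
clock: 0.9
tool_pos: [0.2814, 0.4775, 0.2384]
eef_rot: [0.716, 0.698, -0.0, 0.0]
contact_force: [-0.5, 0.4, -0.1]
opening: 1.0
finger_force: 0.0
```

Call:
step_arm --motion '[{"dx": -0.98, "dy": 0.5, "dz": 0.0, "wx": 0.0, "wy": 0.0, "wz": 0.01, "claw": 88.0}, {"dx": -0.98, "dy": 0.5, "dz": 0.0, "wx": 0.0, "wy": 0.0, "wz": 0.01, "claw": 88.0}, {"dx": -0.98, "dy": 0.5, "dz": 0.0, "wx": 0.0, "wy": 0.0, "wz": 0.01, "claw": 88.0}]'

```text
clock: 1.2
tool_pos: [0.3228, 0.3925, 0.2386]
eef_rot: [0.728, 0.686, -0.002, 0.002]
contact_force: [0.1, 0.8, 0.5]
opening: 0.998
finger_force: 0.0
```

Call:
step_arm --motion '[{"dx": -0.98, "dy": 0.5, "dz": 0.0, "wx": 0.0, "wy": 0.0, "wz": 0.0, "claw": 88.0}, {"dx": -0.98, "dy": 0.5, "dz": 0.0, "wx": 0.0, "wy": 0.0, "wz": 0.0, "claw": 88.0}, {"dx": -0.98, "dy": 0.5, "dz": 0.0, "wx": 0.0, "wy": 0.0, "wz": 0.0, "claw": 88.0}]'

```text
clock: 1.5
tool_pos: [0.358, 0.3128, 0.2387]
eef_rot: [0.728, 0.686, -0.001, 0.001]
contact_force: [0.1, 0.5, 1.2]
opening: 0.999
finger_force: 0.0
```

Call:
step_arm --motion '[{"dx": -0.98, "dy": 0.5, "dz": 0.0, "wx": 0.0, "wy": 0.0, "wz": 0.0, "claw": 88.0}, {"dx": -0.98, "dy": 0.5, "dz": 0.0, "wx": 0.0, "wy": 0.0, "wz": 0.0, "claw": 88.0}, {"dx": -0.98, "dy": 0.5, "dz": 0.0, "wx": 0.0, "wy": 0.0, "wz": 0.0, "claw": 88.0}]'

```text
clock: 1.8
tool_pos: [0.3936, 0.2335, 0.2387]
eef_rot: [0.728, 0.686, -0.001, 0.001]
contact_force: [-0.3, -0.0, -0.8]
opening: 1.0
finger_force: 0.0
```

Call:
step_arm --motion '[{"dx": -0.98, "dy": 0.5, "dz": 0.0, "wx": 0.0, "wy": 0.0, "wz": 0.0, "claw": 88.0}, {"dx": -0.98, "dy": 0.5, "dz": 0.0, "wx": 0.0, "wy": 0.0, "wz": 0.0, "claw": 88.0}, {"dx": -0.98, "dy": 0.5, "dz": 0.0, "wx": 0.0, "wy": 0.0, "wz": 0.0, "claw": 88.0}]'

```text
clock: 2.1
tool_pos: [0.4296, 0.1539, 0.2388]
eef_rot: [0.728, 0.686, -0.0, 0.001]
contact_force: [0.1, 0.0, -0.2]
opening: 0.998
finger_force: 0.0
```

Call:
step_arm --motion '[{"dx": -0.93, "dy": 0.52, "dz": 0.0, "wx": 0.0, "wy": 0.0, "wz": 0.0, "claw": 88.0}, {"dx": -0.93, "dy": 0.52, "dz": 0.0, "wx": 0.0, "wy": 0.0, "wz": 0.0, "claw": 88.0}, {"dx": -0.93, "dy": 0.52, "dz": 0.0, "wx": 0.0, "wy": 0.0, "wz": 0.0, "claw": 88.0}]'

```text
clock: 2.4
tool_pos: [0.4676, 0.0784, 0.2388]
eef_rot: [0.727, 0.686, 0.0, 0.001]
contact_force: [-1.3, 0.5, 0.6]
opening: 1.002
finger_force: 0.0
```

Call:
step_arm --motion '[{"dx": -0.93, "dy": 0.52, "dz": 0.0, "wx": 0.0, "wy": 0.0, "wz": 0.0, "claw": 88.0}, {"dx": -0.93, "dy": 0.52, "dz": 0.0, "wx": 0.0, "wy": 0.0, "wz": 0.0, "claw": 88.0}, {"dx": -0.93, "dy": 0.52, "dz": 0.0, "wx": 0.0, "wy": 0.0, "wz": 0.0, "claw": 88.0}]'

```text
clock: 2.7
tool_pos: [0.5054, 0.0021, 0.2387]
eef_rot: [0.727, 0.687, 0.0, 0.001]
contact_force: [0.2, 0.5, -0.7]
opening: 0.997
finger_force: 0.0
```

Call:
step_arm --motion '[{"dx": -0.93, "dy": 0.52, "dz": 0.0, "wx": 0.0, "wy": 0.0, "wz": 0.0, "claw": 88.0}, {"dx": -0.93, "dy": 0.52, "dz": 0.0, "wx": 0.0, "wy": 0.0, "wz": 0.0, "claw": 88.0}, {"dx": -0.93, "dy": 0.52, "dz": 0.0, "wx": 0.0, "wy": 0.0, "wz": 0.0, "claw": 88.0}]'

```text
clock: 3.0
tool_pos: [0.5429, -0.0742, 0.2386]
eef_rot: [0.727, 0.687, 0.0, 0.001]
contact_force: [-1.2, -1.0, 0.6]
opening: 0.999
finger_force: 0.0
```

Call:
step_arm --motion '[{"dx": -0.93, "dy": 0.52, "dz": 0.8, "wx": 0.0, "wy": 0.0, "wz": 0.0, "claw": 88.0}, {"dx": -0.93, "dy": 0.52, "dz": 0.8, "wx": 0.0, "wy": 0.0, "wz": 0.0, "claw": 88.0}, {"dx": -0.93, "dy": 0.52, "dz": 0.8, "wx": 0.0, "wy": 0.0, "wz": 0.0, "claw": 88.0}, {"dx": -0.93, "dy": 0.52, "dz": 0.8, "wx": 0.0, "wy": 0.0, "wz": 0.0, "claw": 88.0}]'

```text
clock: 3.4
tool_pos: [0.5783, -0.146, 0.1732]
eef_rot: [0.725, 0.689, -0.0, -0.002]
contact_force: [0.2, 0.5, 0.7]
opening: 0.999
finger_force: 0.0
```

Call:
step_arm --motion '[{"dx": -0.08, "dy": 0.0, "dz": 0.8, "wx": 0.0, "wy": 0.0, "wz": 0.0, "claw": 88.0}, {"dx": -0.08, "dy": 0.0, "dz": 0.8, "wx": 0.0, "wy": 0.0, "wz": 0.0, "claw": 88.0}, {"dx": -0.08, "dy": 0.0, "dz": 0.8, "wx": 0.0, "wy": 0.0, "wz": 0.0, "claw": 88.0}]'

```text
clock: 3.7
tool_pos: [0.5767, -0.1516, 0.1094]
eef_rot: [0.724, 0.69, -0.001, -0.003]
contact_force: [-0.0, 0.5, 0.8]
opening: 0.997
finger_force: 0.0
```

Run:
```python
from h import *
s=get_state();print(s['tool_pos'],s['q'],s['contact_force'])
p,d=snap('side','s1')
K,D,E=cal('side')
b=p[170:345,180:360,::-1]
cv2.imwrite('pics/s1c.png',cv2.resize(b,None,fx=3.4,fy=3.4,interpolation=cv2.INTER_CUBIC))
```

```text
[ 0.57672676 -0.15161546  0.10942878] [ 0.16217377  0.82771445  0.03263054  1.76066768 -0.04842248  0.55917546
  0.17652951] [-0.01342125  0.5124204   0.7579471 ]
```

View pics/s1c.png

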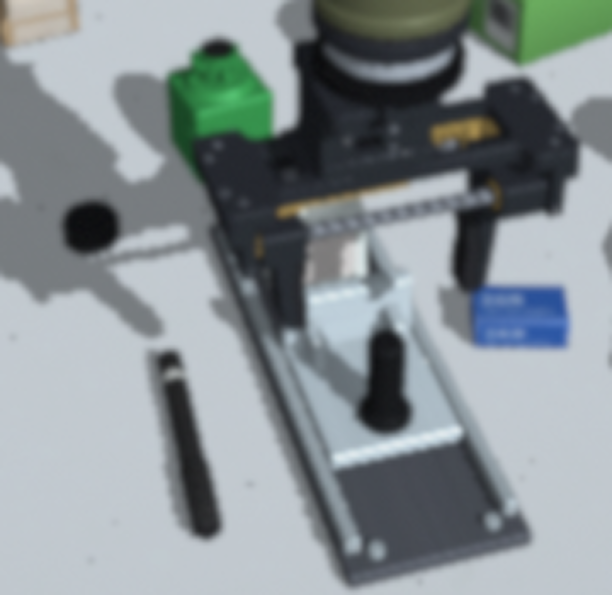

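The fingers straddle the post, which is at crop (385,370), and are clear of the staple box at (520,315). I'll descend and close.

Call:
step_arm --motion '[{"dx": 0.0, "dy": 0.0, "dz": 0.83, "wx": 0.0, "wy": 0.0, "wz": 0.0, "claw": 88.0}, {"dx": 0.0, "dy": 0.0, "dz": 0.83, "wx": 0.0, "wy": 0.0, "wz": 0.0, "claw": 88.0}, {"dx": 0.0, "dy": 0.0, "dz": 0.83, "wx": 0.0, "wy": 0.0, "wz": 0.0, "claw": 88.0}, {"dx": 0.0, "dy": 0.0, "dz": 0.83, "wx": 0.0, "wy": 0.0, "wz": 0.0, "claw": 40.0}, {"dx": 0.0, "dy": 0.0, "dz": 0.83, "wx": 0.0, "wy": 0.0, "wz": 0.0, "claw": 30.0}, {"dx": 0.0, "dy": 0.0, "dz": 0.83, "wx": 0.0, "wy": 0.0, "wz": 0.0, "claw": 10.0}, {"dx": 0.0, "dy": 0.0, "dz": 0.83, "wx": 0.0, "wy": 0.0, "wz": 0.0, "claw": 10.0}, {"dx": 0.0, "dy": 0.0, "dz": 0.83, "wx": 0.0, "wy": 0.0, "wz": 0.0, "claw": 10.0}]' --force 40

```text
clock: 4.55
tool_pos: [0.5786, -0.1547, 0.0449]
eef_rot: [0.725, 0.689, 0.0, 0.0]
contact_force: [-0.2, -0.8, -0.2]
opening: 0.571
finger_force: 0.0
```

Call:
step_arm --motion '[{"dx": 0.0, "dy": 0.0, "dz": 0.0, "wx": 0.0, "wy": 0.0, "wz": 0.0, "claw": 5.0}, {"dx": 0.0, "dy": 0.0, "dz": 0.0, "wx": 0.0, "wy": 0.0, "wz": 0.0, "claw": 5.0}, {"dx": 0.0, "dy": 0.0, "dz": 0.0, "wx": 0.0, "wy": 0.0, "wz": 0.0, "claw": 5.0}, {"dx": 0.0, "dy": 0.0, "dz": 0.0, "wx": 0.0, "wy": 0.0, "wz": 0.0, "claw": 5.0}, {"dx": 0.0, "dy": 0.0, "dz": 0.0, "wx": 0.0, "wy": 0.0, "wz": 0.0, "claw": 5.0}, {"dx": 0.0, "dy": 0.0, "dz": 0.0, "wx": 0.0, "wy": 0.0, "wz": 0.0, "claw": 5.0}]' --force 40

```text
clock: 5.15
tool_pos: [0.5807, -0.1547, 0.0444]
eef_rot: [0.725, 0.689, 0.001, 0.002]
contact_force: [5.0, -0.8, -4.0]
opening: 0.24
finger_force: 40.0
```

Call:
step_arm --motion '[{"dx": 0.1, "dy": 0.0, "dz": 0.0, "wx": 0.0, "wy": 0.0, "wz": 0.0, "claw": 5.0}, {"dx": 0.2, "dy": 0.0, "dz": 0.0, "wx": 0.0, "wy": 0.0, "wz": 0.0, "claw": 5.0}, {"dx": 0.3, "dy": 0.0, "dz": 0.0, "wx": 0.0, "wy": 0.0, "wz": 0.0, "claw": 5.0}, {"dx": 0.38, "dy": 0.0, "dz": 0.0, "wx": 0.0, "wy": 0.0, "wz": 0.0, "claw": 5.0}, {"dx": 0.42, "dy": 0.0, "dz": 0.0, "wx": 0.0, "wy": 0.0, "wz": 0.0, "claw": 5.0}, {"dx": 0.42, "dy": 0.0, "dz": 0.0, "wx": 0.0, "wy": 0.0, "wz": 0.0, "claw": 5.0}]' --force 40

```text
clock: 5.75
tool_pos: [0.5825, -0.1255, 0.0445]
eef_rot: [0.726, 0.688, -0.0, 0.004]
contact_force: [5.9, -7.6, -6.8]
opening: 0.236
finger_force: 40.0
```

Call:
step_arm --motion '[{"dx": 0.04, "dy": 0.0, "dz": 0.0, "wx": 0.0, "wy": 0.0, "wz": 0.0, "claw": 5.0}, {"dx": 0.08, "dy": 0.0, "dz": 0.0, "wx": 0.0, "wy": 0.0, "wz": 0.0, "claw": 5.0}, {"dx": 0.12, "dy": 0.0, "dz": 0.0, "wx": 0.0, "wy": 0.0, "wz": 0.0, "claw": 5.0}, {"dx": 0.16, "dy": 0.0, "dz": 0.0, "wx": 0.0, "wy": 0.0, "wz": 0.0, "claw": 5.0}, {"dx": 0.16, "dy": 0.0, "dz": 0.0, "wx": 0.0, "wy": 0.0, "wz": 0.0, "claw": 5.0}]' --force 40

```text
clock: 6.25
tool_pos: [0.5831, -0.1141, 0.0445]
eef_rot: [0.726, 0.687, -0.0, 0.005]
contact_force: [6.3, -9.7, -6.8]
opening: 0.238
finger_force: 40.0
```

Call:
step_arm --motion '[{"dx": 0.04, "dy": 0.0, "dz": 0.0, "wx": 0.0, "wy": 0.0, "wz": 0.0, "claw": 5.0}, {"dx": 0.08, "dy": 0.0, "dz": 0.0, "wx": 0.0, "wy": 0.0, "wz": 0.0, "claw": 5.0}, {"dx": 0.12, "dy": 0.0, "dz": 0.0, "wx": 0.0, "wy": 0.0, "wz": 0.0, "claw": 5.0}, {"dx": 0.12, "dy": 0.0, "dz": 0.0, "wx": 0.0, "wy": 0.0, "wz": 0.0, "claw": 5.0}]' --force 60

```text
clock: 6.65
tool_pos: [0.5833, -0.1126, 0.0445]
eef_rot: [0.728, 0.685, -0.004, 0.008]
contact_force: [7.0, -23.1, -10.4]
opening: 0.236
finger_force: 60.1
```

Call:
step_arm --motion '[{"dx": 0.08, "dy": 0.0, "dz": 0.0, "wx": 0.0, "wy": 0.0, "wz": 0.0, "claw": 5.0}, {"dx": 0.16, "dy": 0.0, "dz": 0.0, "wx": 0.0, "wy": 0.0, "wz": 0.0, "claw": 5.0}, {"dx": 0.2, "dy": 0.0, "dz": 0.0, "wx": 0.0, "wy": 0.0, "wz": 0.0, "claw": 5.0}, {"dx": 0.2, "dy": 0.0, "dz": 0.0, "wx": 0.0, "wy": 0.0, "wz": 0.0, "claw": 5.0}, {"dx": 0.2, "dy": 0.0, "dz": 0.0, "wx": 0.0, "wy": 0.0, "wz": 0.0, "claw": 5.0}]' --force 60

```text
clock: 7.15
tool_pos: [0.5833, -0.1122, 0.0446]
eef_rot: [0.732, 0.681, -0.009, 0.015]
contact_force: [7.0, -47.7, -17.8]
opening: 0.234
finger_force: 60.1
```

Run:
```python
from h import *
s=get_state();print(s['tool_pos'],s['contact_force'],s['clock'])
p,d=snap('side','s2')
cv2.imwrite('pics/s2c.png',cv2.resize(p[170:345,180:360,::-1],None,fx=3.4,fy=3.4,interpolation=cv2.INTER_CUBIC))
```

```text
[ 0.58331992 -0.11217091  0.04460279] [  6.96347411 -47.74165242 -17.83255063] 7.15
```

View pics/s2c.png

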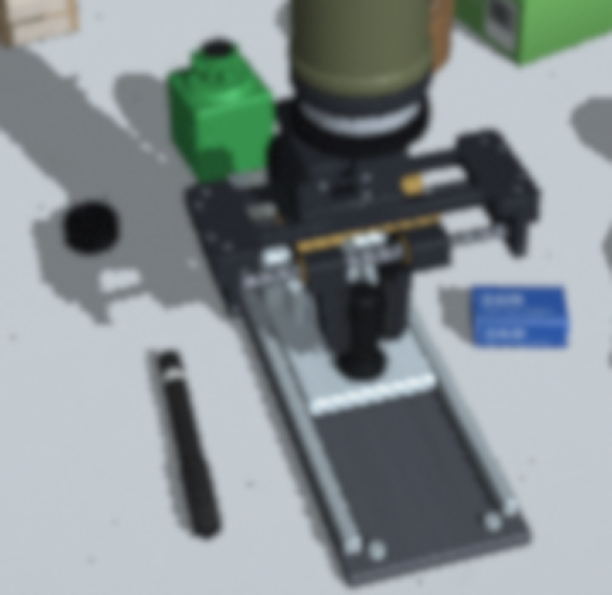

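The jaw has stalled at TCP y −0.112 with 48 N of push, so the jar is clamped. I'll ease the push to about 15 N, open, and rise.

Call:
step_arm --motion '[{"dx": -0.1, "dy": 0.0, "dz": 0.0, "wx": 0.0, "wy": 0.0, "wz": 0.0, "claw": 5.0}, {"dx": -0.25, "dy": 0.0, "dz": 0.0, "wx": 0.0, "wy": 0.0, "wz": 0.0, "claw": 5.0}, {"dx": -0.25, "dy": 0.0, "dz": 0.0, "wx": 0.0, "wy": 0.0, "wz": 0.0, "claw": 5.0}, {"dx": -0.25, "dy": 0.0, "dz": 0.0, "wx": 0.0, "wy": 0.0, "wz": 0.0, "claw": 60.0}, {"dx": -0.25, "dy": 0.0, "dz": 0.0, "wx": 0.0, "wy": 0.0, "wz": 0.0, "claw": 80.0}, {"dx": -0.25, "dy": 0.0, "dz": 0.0, "wx": 0.0, "wy": 0.0, "wz": 0.0, "claw": 80.0}, {"dx": -0.25, "dy": 0.0, "dz": 0.0, "wx": 0.0, "wy": 0.0, "wz": 0.0, "claw": 80.0}, {"dx": -0.25, "dy": 0.0, "dz": 0.0, "wx": 0.0, "wy": 0.0, "wz": 0.0, "claw": 80.0}]'

```text
clock: 8.0
tool_pos: [0.5808, -0.1019, 0.0443]
eef_rot: [0.725, 0.689, 0.0, -0.0]
contact_force: [-0.2, -0.2, -0.3]
opening: 0.664
finger_force: 0.0
```

Call:
step_arm --motion '[{"dx": 0.0, "dy": 0.0, "dz": -0.95, "wx": 0.0, "wy": 0.0, "wz": 0.0, "claw": 88.0}, {"dx": 0.0, "dy": 0.0, "dz": -0.95, "wx": 0.0, "wy": 0.0, "wz": 0.0, "claw": 88.0}, {"dx": 0.0, "dy": 0.0, "dz": -0.95, "wx": 0.0, "wy": 0.0, "wz": 0.0, "claw": 88.0}]'

```text
clock: 8.3
tool_pos: [0.5835, -0.1029, 0.1238]
eef_rot: [0.725, 0.689, 0.002, 0.003]
contact_force: [-0.1, 0.2, 0.1]
opening: 0.941
finger_force: 0.0
```

Call:
step_arm --motion '[{"dx": 0.0, "dy": 0.0, "dz": -0.6, "wx": 0.0, "wy": 0.0, "wz": 0.0, "claw": 88.0}, {"dx": 0.0, "dy": 0.0, "dz": -0.6, "wx": 0.0, "wy": 0.0, "wz": 0.0, "claw": 88.0}, {"dx": 0.0, "dy": 0.0, "dz": -0.6, "wx": 0.0, "wy": 0.0, "wz": 0.0, "claw": 88.0}]'

```text
clock: 8.6
tool_pos: [0.5812, -0.1024, 0.1686]
eef_rot: [0.725, 0.689, 0.0, 0.0]
contact_force: [0.3, 0.0, 0.8]
opening: 0.999
finger_force: 0.0
```

Run:
```python
from h import *
np.set_printoptions(precision=4,suppress=True)
s=get_state();print(s['tool_pos'],s['eef_rot'],s['q'],s['clock'])
p,d=snap('top','t3')
cv2.imwrite('pics/t3c.png',cv2.resize(p[165:255,225:395,::-1],None,fx=4.6,fy=4.6,interpolation=cv2.INTER_CUBIC))
v,u=np.mgrid[0:384,0:512]; E,r=ray('top',np.c_[u.ravel(),v.ravel()]); P=(r*d.ravel()[:,None])@E[:3,:3].T+E[:3,3]
q=P[(abs(P[:,0]-.587)<.04)&(P[:,1]<.04)&(P[:,1]>-.06)&(P[:,2]>.1)&(P[:,2]<.115)]
print(len(q),q.min(0),q.max(0),q.mean(0))
```

```text
[ 0.5812 -0.1024  0.1686] [0.7249 0.6888 0.0004 0.0003] [ 0.061   0.7324  0.0616  1.7506 -0.0676  0.6596  0.1092] 8.6
321 [ 0.562  -0.0303  0.1003] [0.6126 0.0179 0.1119] [ 0.5875 -0.0063  0.1071]
```

View pics/t3c.png

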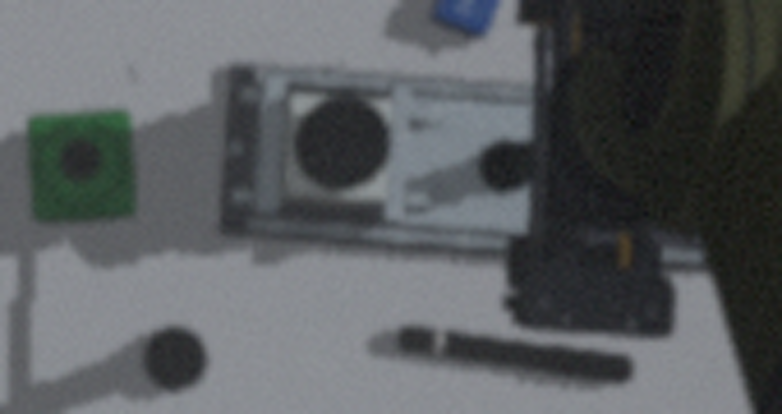

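The jar is clamped flush: the jaw face touches it at crop (392,150), and the cap is at crop (342,142). The cap's world position is (0.5875, −0.006).

Call:
step_arm --motion '[{"dx": 0.6, "dy": 0.01, "dz": 0.0, "wx": 0.0, "wy": 0.0, "wz": 0.0, "claw": 88.0}, {"dx": 0.6, "dy": 0.01, "dz": 0.0, "wx": 0.0, "wy": 0.0, "wz": 0.0, "claw": 88.0}]'

```text
clock: 8.85
tool_pos: [0.5839, -0.0462, 0.1665]
eef_rot: [0.722, 0.692, 0.001, -0.003]
contact_force: [-0.2, 1.3, -1.2]
opening: 0.998
finger_force: 0.0
```

Call:
step_arm --motion '[{"dx": 0.6, "dy": 0.01, "dz": 0.0, "wx": 0.0, "wy": 0.0, "wz": 0.0, "claw": 88.0}, {"dx": 0.6, "dy": 0.01, "dz": 0.0, "wx": 0.0, "wy": 0.0, "wz": 0.0, "claw": 88.0}, {"dx": 0.6, "dy": 0.01, "dz": 0.0, "wx": 0.0, "wy": 0.0, "wz": 0.0, "claw": 88.0}, {"dx": 0.6, "dy": 0.01, "dz": 0.2, "wx": 0.0, "wy": 0.0, "wz": 0.0, "claw": 88.0}, {"dx": 0.6, "dy": 0.01, "dz": 0.2, "wx": 0.0, "wy": 0.0, "wz": 0.0, "claw": 88.0}, {"dx": 0.6, "dy": 0.01, "dz": 0.2, "wx": 0.0, "wy": 0.0, "wz": 0.0, "claw": 88.0}]'

```text
clock: 9.45
tool_pos: [0.5869, -0.008, 0.1517]
eef_rot: [0.725, 0.688, -0.001, -0.0]
contact_force: [0.1, -1.0, 0.3]
opening: 0.999
finger_force: 0.0
```

Call:
step_arm --motion '[{"dx": 0.02, "dy": 0.0, "dz": 0.5, "wx": 0.0, "wy": 0.0, "wz": 0.0, "claw": 88.0}, {"dx": 0.02, "dy": 0.0, "dz": 0.8, "wx": 0.0, "wy": 0.0, "wz": 0.0, "claw": 88.0}, {"dx": 0.02, "dy": 0.0, "dz": 0.8, "wx": 0.0, "wy": 0.0, "wz": 0.0, "claw": 88.0}, {"dx": 0.02, "dy": 0.0, "dz": 0.8, "wx": 0.0, "wy": 0.0, "wz": 0.0, "claw": 88.0}, {"dx": 0.02, "dy": 0.0, "dz": 0.8, "wx": 0.0, "wy": 0.0, "wz": 0.0, "claw": 88.0}]'

```text
clock: 9.95
tool_pos: [0.5888, -0.0057, 0.0899]
eef_rot: [0.725, 0.689, 0.001, 0.001]
contact_force: [-0.1, -0.1, 0.8]
opening: 1.003
finger_force: 0.0
```

Call:
step_arm --motion '[{"dx": 0.0, "dy": -0.01, "dz": 0.05, "wx": 0.0, "wy": 0.0, "wz": 0.0, "claw": 30.0}, {"dx": 0.0, "dy": -0.01, "dz": 0.05, "wx": 0.0, "wy": 0.0, "wz": 0.0, "claw": 30.0}, {"dx": 0.0, "dy": -0.01, "dz": 0.05, "wx": 0.0, "wy": 0.0, "wz": 0.0, "claw": 30.0}, {"dx": 0.0, "dy": -0.01, "dz": 0.05, "wx": 0.0, "wy": 0.0, "wz": 0.0, "claw": 30.0}, {"dx": 0.0, "dy": -0.01, "dz": 0.05, "wx": 0.0, "wy": 0.0, "wz": 0.0, "claw": 30.0}, {"dx": 0.0, "dy": -0.01, "dz": 0.05, "wx": 0.0, "wy": 0.0, "wz": 0.0, "claw": 30.0}, {"dx": 0.0, "dy": -0.01, "dz": 0.05, "wx": 0.0, "wy": 0.0, "wz": 0.0, "claw": 30.0}, {"dx": 0.0, "dy": -0.01, "dz": 0.05, "wx": 0.0, "wy": 0.0, "wz": 0.0, "claw": 30.0}]' --force 60

```text
clock: 10.75
tool_pos: [0.5884, -0.0053, 0.0848]
eef_rot: [0.725, 0.689, 0.001, 0.001]
contact_force: [3.6, -0.3, 2.8]
opening: 0.559
finger_force: 59.9
```

Call:
step_arm --motion '[{"dx": 0.0, "dy": 0.0, "dz": 0.0, "wx": 0.0, "wy": 0.0, "wz": -0.02, "claw": 30.0}, {"dx": 0.0, "dy": 0.0, "dz": 0.0, "wx": 0.0, "wy": 0.0, "wz": -0.04, "claw": 30.0}, {"dx": 0.0, "dy": 0.0, "dz": 0.0, "wx": 0.0, "wy": 0.0, "wz": -0.06, "claw": 30.0}, {"dx": 0.0, "dy": 0.0, "dz": 0.0, "wx": 0.0, "wy": 0.0, "wz": -0.08, "claw": 30.0}, {"dx": 0.0, "dy": 0.0, "dz": 0.0, "wx": 0.0, "wy": 0.0, "wz": -0.1, "claw": 30.0}, {"dx": 0.0, "dy": 0.0, "dz": 0.0, "wx": 0.0, "wy": 0.0, "wz": -0.12, "claw": 30.0}, {"dx": 0.0, "dy": 0.0, "dz": 0.0, "wx": 0.0, "wy": 0.0, "wz": -0.12, "claw": 30.0}]'

```text
clock: 11.45
tool_pos: [0.5875, -0.0054, 0.0847]
eef_rot: [0.583, 0.812, 0.0, 0.001]
contact_force: [4.1, -1.6, 3.4]
opening: 0.563
finger_force: 59.9
```

Run:
```python
from h import *
s=get_state();print(s['tool_pos'],np.degrees(R.from_quat(s['eef_rot']).as_rotvec()),s['contact_force'],s['moment'],s['q'][6])
y=R.from_quat(s['eef_rot']).as_matrix()[:,1];print(np.degrees(np.arctan2(y[1],y[0])))
```

```text
[ 0.5874611  -0.00541533  0.08472632] [1.04925779e+02 1.46182219e+02 8.75132129e-02] [ 4.06191059 -1.63907578  3.40804668] [-0.20621676 -0.58726322  0.10031756] 0.2112767345916762
18.660415926336185
```

Call:
step_arm --motion '[{"dx": 0.0, "dy": 0.0, "dz": 0.0, "wx": 0.0, "wy": 0.0, "wz": -0.03, "claw": 30.0}, {"dx": 0.0, "dy": 0.0, "dz": 0.0, "wx": 0.0, "wy": 0.0, "wz": -0.06, "claw": 30.0}, {"dx": 0.0, "dy": 0.0, "dz": 0.0, "wx": 0.0, "wy": 0.0, "wz": -0.09, "claw": 30.0}, {"dx": 0.0, "dy": 0.0, "dz": 0.0, "wx": 0.0, "wy": 0.0, "wz": -0.12, "claw": 30.0}, {"dx": 0.0, "dy": 0.0, "dz": 0.0, "wx": 0.0, "wy": 0.0, "wz": -0.15, "claw": 30.0}, {"dx": 0.0, "dy": 0.0, "dz": 0.0, "wx": 0.0, "wy": 0.0, "wz": -0.15, "claw": 30.0}]'

```text
clock: 12.05
tool_pos: [0.5871, -0.006, 0.0858]
eef_rot: [0.377, 0.926, -0.0, 0.001]
contact_force: [-0.3, -1.5, 16.0]
opening: 0.556
finger_force: 59.9
```

Run:
```python
from h import *
s=get_state();print(s['tool_pos'],s['contact_force'],s['moment'],s['q'])
y=R.from_quat(s['eef_rot']).as_matrix()[:,1];print(np.degrees(np.arctan2(y[1],y[0])))
p,d=snap('side','s4')
cv2.imwrite('pics/s4c.png',cv2.resize(p[190:310,210:330,::-1],None,fx=5,fy=5,interpolation=cv2.INTER_CUBIC))
```

```text
[ 0.58707067 -0.00603968  0.08582677] [-0.29010216 -1.48033488 15.97426914] [-0.35533277  0.15624945  0.04832691] [ 0.01476544  0.8546204  -0.14545144  1.79941651  0.23067096  0.50341858
  0.5130888 ]
45.665287845510676
```

View pics/s4c.png

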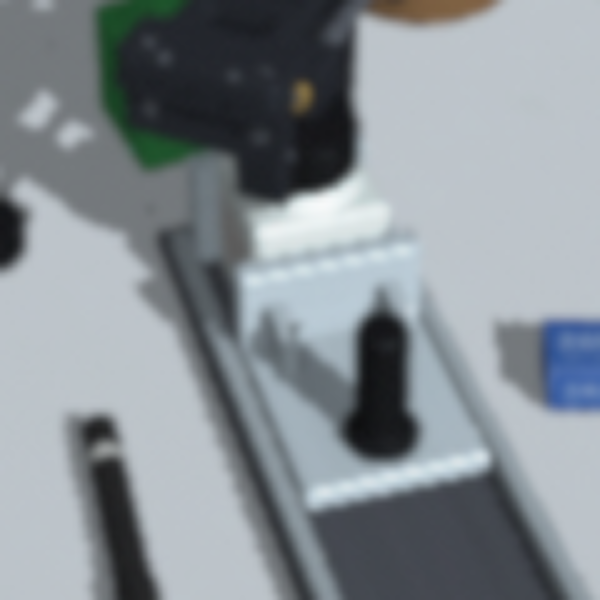

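The jar is still square and the jaw closed against it (crop (330,230)). The tool has turned 48.6°, and the upward force of 16 N shows the disc pushing on the cap. I'll turn 14° more.

Call:
step_arm --motion '[{"dx": 0.0, "dy": 0.0, "dz": 0.0, "wx": 0.0, "wy": 0.0, "wz": -0.03, "claw": 30.0}, {"dx": 0.0, "dy": 0.0, "dz": 0.0, "wx": 0.0, "wy": 0.0, "wz": -0.06, "claw": 30.0}, {"dx": 0.0, "dy": 0.0, "dz": 0.0, "wx": 0.0, "wy": 0.0, "wz": -0.075, "claw": 30.0}, {"dx": 0.0, "dy": 0.0, "dz": 0.0, "wx": 0.0, "wy": 0.0, "wz": -0.075, "claw": 30.0}, {"dx": 0.0, "dy": 0.0, "dz": 0.0, "wx": 0.0, "wy": 0.0, "wz": -0.075, "claw": 30.0}]'

```text
clock: 12.6
tool_pos: [0.5873, -0.006, 0.0863]
eef_rot: [0.267, 0.964, -0.0, 0.001]
contact_force: [-1.0, -0.3, 17.1]
opening: 0.558
finger_force: 59.9
```

Run:
```python
from h import *
s=get_state();print(s['tool_pos'],s['contact_force'],s['moment'])
y=R.from_quat(s['eef_rot']).as_matrix()[:,1];print(np.degrees(np.arctan2(y[1],y[0])))
```

```text
[ 0.58731097 -0.00600077  0.08631972] [-1.01763027 -0.32692821 17.0644802 ] [-0.32047496  0.17823491  0.01256811]
59.05492645637206
```

Call:
step_arm --motion '[{"dx": 0.0, "dy": 0.0, "dz": -0.04, "wx": 0.0, "wy": 0.0, "wz": 0.0, "claw": 30.0}, {"dx": 0.0, "dy": 0.0, "dz": -0.08, "wx": 0.0, "wy": 0.0, "wz": 0.0, "claw": 30.0}, {"dx": 0.0, "dy": 0.0, "dz": -0.1, "wx": 0.0, "wy": 0.0, "wz": 0.0, "claw": 30.0}, {"dx": 0.0, "dy": 0.0, "dz": -0.1, "wx": 0.0, "wy": 0.0, "wz": 0.0, "claw": 30.0}]'

```text
clock: 13.0
tool_pos: [0.5864, -0.0053, 0.092]
eef_rot: [0.266, 0.964, -0.0, -0.001]
contact_force: [2.3, -0.8, -1.4]
opening: 0.56
finger_force: 60.0
```

Call:
step_arm --motion '[{"dx": 0.0, "dy": 0.0, "dz": -0.07, "wx": 0.0, "wy": 0.0, "wz": 0.0, "claw": 30.0}, {"dx": 0.0, "dy": 0.0, "dz": -0.14, "wx": 0.0, "wy": 0.0, "wz": 0.0, "claw": 30.0}, {"dx": 0.0, "dy": 0.0, "dz": -0.22, "wx": 0.0, "wy": 0.0, "wz": 0.0, "claw": 30.0}, {"dx": 0.0, "dy": 0.0, "dz": -0.3, "wx": 0.0, "wy": 0.0, "wz": 0.0, "claw": 30.0}, {"dx": 0.0, "dy": 0.0, "dz": -0.4, "wx": 0.0, "wy": 0.0, "wz": 0.0, "claw": 30.0}, {"dx": 0.0, "dy": 0.0, "dz": -0.48, "wx": 0.0, "wy": 0.0, "wz": 0.0, "claw": 30.0}, {"dx": 0.0, "dy": 0.0, "dz": -0.48, "wx": 0.0, "wy": 0.0, "wz": 0.0, "claw": 30.0}, {"dx": 0.0, "dy": 0.0, "dz": -0.48, "wx": 0.0, "wy": 0.0, "wz": 0.0, "claw": 30.0}]'

```text
clock: 13.8
tool_pos: [0.5869, -0.0053, 0.1309]
eef_rot: [0.266, 0.964, 0.0, 0.0]
contact_force: [-0.3, 0.3, -1.3]
opening: 0.554
finger_force: 60.0
```

Run:
```python
from h import *
p,d=snap('side','s5')
s=get_state();print(s['tool_pos'],s['contact_force'],s['eef_rot'],s['qd'])
cv2.imwrite('pics/s5c.png',cv2.resize(p[170:290,210:330,::-1],None,fx=5,fy=5,interpolation=cv2.INTER_CUBIC))
```

```text
[ 0.58667094 -0.00527859  0.13062943] [-0.41243586  0.85237275 -0.94793702] [ 2.65977225e-01  9.63979301e-01 -1.39186140e-05 -1.47189653e-04] [-0.00172299  0.00562043 -0.00076673  0.00231031  0.00020448  0.00058283
 -0.00187963]
```

View pics/s5c.png

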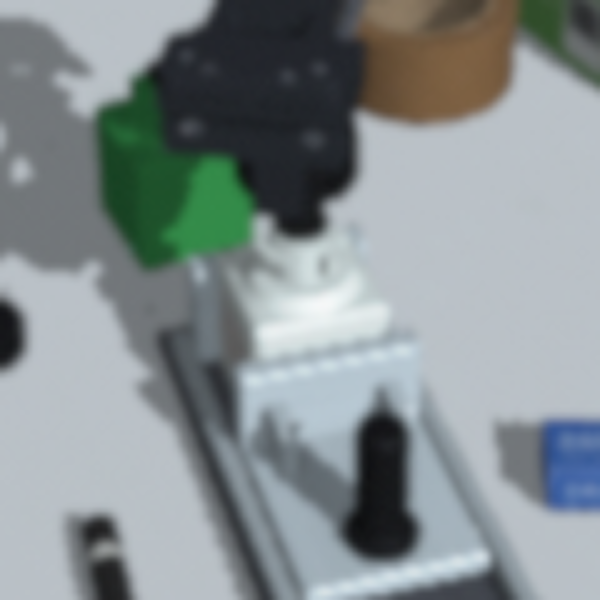

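The white neck is bare at crop (310,260). The jar is seated square between the closed jaws, and the cap is in the fingers above it.

```bash
python3 -c "
from plant import workorder
print(workorder.finish_job())"
```

```text
the job is handed in; nothing more can be done
None
```

The job is handed in, with no verdict shown: the jar is clamped square, the cap was turned about 62° counter-clockwise, lifted clear, and is held level and still about 3 cm above the jar's mouth.

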